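Sweep the spacing quads through the gate into the slot

TASK

On the sorting tray, push the three square grey metal quads with the fingertips across the deck and through the gap in the brass gate bar, one at a time, so that each drops into the long slot behind the bar before the next one follows. Do not pick any quad up or lift it over the bar. Leave the brass gauge and the red quoin where they stand on the tray, and everything else on the bench too.

Things in the scene. Friction and masses are not known exactly. Their poses are not given: they have to be found in the camera images.
- tray: wooden tray, fixed. Origin on the bench (z = 0) under the middle of the deck's far edge; x points across the deck towards the slot, y to its left, z up. The flat green deck lies 55 mm above the bench, x = -165 to 0 and y = -155 to 155 mm, with a rim 8 mm wide and 6 mm high along the near edge and both sides
- slot (a point): middle of the slot's floor: an open dark-floored trough behind the gate bar, 55 mm wide (tray x = 0 to 55 mm), 310 mm long along the tray's y, its floor 49 mm below the deck. Its far wall is 8 mm thick and rises 6 mm above the deck's height. Axes as the tray's
- gate: brass bar fixed along the deck's far edge, at a different y each time. Origin at deck height, mid-gap, on the bar's near face, which is flush with the deck's edge; axes as the tray's. Bar 8 mm thick, 24 mm above the deck, with one gap 32 mm wide (y = -16 to 16 mm, rounded ends)
- gap (a point): middle of the gap, 4 mm past the gate's origin, at deck height, over the slot: a quad whose centre passes the deck's edge tips and drops in. At the start the quads, gauge and quoin lie 80 to 120 mm from it on the deck side, about 40 to 75 mm apart
- quad_a: a bright grey metal spacing quad: a block 20 x 20 x 10 mm lying flat, about 40 g, smooth; all three quads are alike. Origin at the centre of the block, its z axis normal to the 20 x 20 mm faces
- quad_b: a bright grey metal spacing quad: a block 20 x 20 x 10 mm lying flat, about 40 g, smooth; all three quads are alike. Origin at the centre of the block, its z axis normal to the 20 x 20 mm faces
- quad_c: a bright grey metal spacing quad: a block 20 x 20 x 10 mm lying flat, about 40 g, smooth; all three quads are alike. Origin at the centre of the block, its z axis normal to the 20 x 20 mm faces
- gauge: brass type-high gauge, an upright cylinder 22 mm in diameter and 23.5 mm high, standing loose on the deck; to be left alone. Origin at the centre of its underside
- quoin: red steel quoin, a loose block 36 x 18 x 18 mm on the deck; to be left alone. Origin at the centre of its underside, long side along its x
- ink_can: ink can 80 mm in diameter, 75 mm high, on the bench between the robot and the type case, to the right; bystander. Origin at the centre of its underside
- brayer: hand roller about 170 mm long on the bench at the left; bystander. Origin on the bench under the middle of its black roller
- composing_stick: steel composing stick, a shallow tray 50 x 220 x 18 mm on the bench left of the sorting tray; bystander. Origin at the centre of its underside
- quoin_key: steel T-shaped key, 90 mm long, 70 mm across, 12 mm high, lying on the bench to the left, nearer the robot; bystander. Origin under the middle of its shank

How it is judged:
On the way, in this order (a step that is already met when the one before it is completed fails the run):
1. one quad has dropped into the slot (((x of quad_a in the frame of tray between 0 and 0.056 m and y of quad_a in the frame of tray between -0.156 and 0.156 m and height (world z) of quad_a below 0.045 m) or (x of quad_b in the frame of tray between 0 and 0.056 m and y of quad_b in the frame of tray between -0.156 and 0.156 m and height (world z) of quad_b below 0.045 m) or (x of quad_c in the frame of tray between 0 and 0.056 m and y of quad_c in the frame of tray between -0.156 and 0.156 m and height (world z) of quad_c below 0.045 m))), for 0.2 s.
2. a second quad has dropped into the slot, after the first came to lie there ((((x of quad_a in the frame of tray between 0 and 0.056 m and y of quad_a in the frame of tray between -0.156 and 0.156 m and height (world z) of quad_a below 0.045 m) and (x of quad_b in the frame of tray between 0 and 0.056 m and y of quad_b in the frame of tray between -0.156 and 0.156 m and height (world z) of quad_b below 0.045 m)) or ((x of quad_a in the frame of tray between 0 and 0.056 m and y of quad_a in the frame of tray between -0.156 and 0.156 m and height (world z) of quad_a below 0.045 m) and (x of quad_c in the frame of tray between 0 and 0.056 m and y of quad_c in the frame of tray between -0.156 and 0.156 m and height (world z) of quad_c below 0.045 m)) or ((x of quad_b in the frame of tray between 0 and 0.056 m and y of quad_b in the frame of tray between -0.156 and 0.156 m and height (world z) of quad_b below 0.045 m) and (x of quad_c in the frame of tray between 0 and 0.056 m and y of quad_c in the frame of tray between -0.156 and 0.156 m and height (world z) of quad_c below 0.045 m)))), for 0.2 s.
3. the third quad has dropped into the slot, after the second (x of quad_a in the frame of tray between 0 and 0.056 m and y of quad_a in the frame of tray between -0.156 and 0.156 m and height (world z) of each of quad_a, quad_b, quad_c below 0.045 m and x of quad_b in the frame of tray between 0 and 0.056 m and y of quad_b in the frame of tray between -0.156 and 0.156 m and x of quad_c in the frame of tray between 0 and 0.056 m and y of quad_c in the frame of tray between -0.156 and 0.156 m), for 0.2 s.
At the end, for the whole second after the job is handed in: all three quads lie at rest in the slot, between its walls, with their centres at least 10 mm below the deck; the gauge, the quoin and the other things on the bench are within 20 mm of where they stood (all of step 3 and linear speed of each of quad_a, quad_b, quad_c below 0.02 m/s and distance of each of gauge, quoin, ink_can, brayer, composing_stick, quoin_key from where it was at the start of the episode below 0.02 m); the robot touches nothing.
It fails at once if a quad was lifted more than 20 mm off the deck (height (world z) of any of quad_a, quad_b, quad_c above 0.08 m).
It fails at once if the gauge, the quoin or another bystander was moved by more than 20 mm (distance of any of gauge, quoin, ink_can, brayer, composing_stick, quoin_key from where it was at the start of the episode above 0.02 m).
It also fails if it takes over 72 s, if anything falls off the work surface, if the arm or the gripper's body presses on something with over 40 N, if the wrist force passes 120 N, or if a joint passes its speed limit or range.

ROBOT

A 6-joint arm with a two-finger parallel gripper is mounted at the origin on the work surface. World frame = base frame: x ahead of the robot, y to its left, z up, the work surface at z = 0. Lengths are in m, angles in rad, forces in N, time in s.
With the tool pointing down it reaches from about 0.375 to 0.975 m from the base axis. Payload 3.8 kg.
Tool frame: the origin (TCP) lies between the finger pads; the fingertips stand 22 mm ahead of it and the grasp point (between the pads) lies 3 mm ahead of it (ctrl.finger_overhang is the distance from the TCP to the fingertips, in m); z points along the fingers, y is the line along which they close (so a half turn about z gives the same grasp; the last joint's range is limited). The gripper opens to 85 mm and grips with 20 to 120 N. Pads are 22 mm wide; open, the fingers measure 114 mm over their backs; the gripper's body (76 mm by 85 mm) begins 54 mm behind the grasp point. The pads swing forward as they close: fully open they stand 13 mm farther back than shut.
Start: joints at [-1.316, 0.264, 1.604, -0, 1.274, -0.037], TCP at [0.194, -0.646, 0.253] pointing down, gripper open.
Joint ranges: [-2.63, 2.63], [-0.94, 2.18], [0.31, 2.57], [-1.31, 4.45], [0, 2.66], [-2.55, 2.55]. Speed limits (rad/s): [2.57, 2.57, 3.14, 3.14, 3.14, 3.14].

INTERFACE

Orientations are given as a 3x3 rotation matrix whose columns are the frame's x, y, z axes.
In Python, from plant import ctrl gives the robot as it stands.
- The arm moves only by the shell command python3 -m inch 'ROWS' [OPENING] [FORCE]. ROWS is a JSON object of lists of equal length, an entry for each row: "xyz": the shift along the tool's x, y, z in mm, a list of three; "turn": the turn about the tool's z in rad. In form: {"xyz": [[x, y, z], ...], "turn": [turn, ...]}. A call has 1 to 10 rows; each row is the pose to reach, as a shift and turn from the pose commanded when the call began, along the tool's axes at that moment; what a row does not reach only later rows make up. A row lasts 1/12 s, in which the tool goes at most 41.7 mm and 7.16 degrees, less where a joint would pass 70% of its speed; a pose out of reach is approached as far as the arm can. A call with a gripper value outside its range is refused whole. OPENING is the opening, from 0 (shut) to 1 (fully open), set as the call begins (- or left out, the last holds). The fingers move at their own pace and stop on an object; FORCE is the grip in N (left out, the last holds). Time passes only in rows, so rows that repeat a pose let the fingers close. It gives the time, the measured TCP pose, the force, the opening and the grip force at its end, in the units of the state.
- ctrl.get_state(): the state, without advancing time (a new reading comes with each control period).
- ctrl.snapshot(name): name is "scene" or "side" or "wrist"; returns a dict with "img" (480x640x3 uint8, red, green, blue), "mtx" (3x3 intrinsics, pixels), "T" (4x4, takes a point from camera to world coordinates); the wrist camera has in their place "hand_eye" (4x4, takes a point from camera to tool coordinates, whose origin is the TCP and whose axes are the flange's). Camera axes: x right, y down, z forward; pixel columns grow to the right and rows downward; lengths in m; the calibration is good to about 2 mm. A picture is of the moment at which its call begins: read the wrist's pose just before it. There is no depth.
- ctrl.sign_off(): hands the job in; it is judged then, once.
Trained networks look in a picture, given as the dict that the camera call returned (one of the last four; its "shot" number tells which), for a name from the list of things; names that differ only in an ending like _2 or _b are one class to them, and where a whole thing is asked for, a point or a joint stands for the part that bears it (a point fixed in the world has none). Each returns a list of dicts, best first, with "conf" (0 to 1); they miss things now and then, are a little off and sometimes report something else, mostly with a low value. They report only what shows in the picture. A call takes as long as a camera call.
- ctrl.search_frame(target, picture): "position" ([x, y, z] in m, in the coordinates of the camera as it stood for that picture, good to about 4 mm: the middle of the surface that is visible of it).
- ctrl.spot_point(target, picture): "position" ([x, y, z] in m, in the coordinates of the camera as it stood for that picture, good to about 4 mm: a listed point, or the origin of a listed thing).
The state is a dict: "t": time; "joint_pos": joint angles; "joint_vel": joint speeds; "effort": joint torques, N m; "tcp_pos": TCP position; "tool_rot": TCP orientation; "contact_force": force on the tool from outside, world axes, zero at the start; "moment": the same for the moment, N m; "grip_width": finger opening in m; "grasp_force": force on a finger pad.
Only numpy, scipy, OpenCV 4.12 (cv2) and the standard library are available. Lean on these libraries where they do the work, as an engineer would, in place of code of your own. Each camera call takes 0.05 s, during which the arm holds its last target. There are 200 camera calls.

## Working session

There is one attempt and no reset: what is moved stays moved. The work goes in short steps, Python scripts to look and compute and a shell command to move; the robot and the scene stay as the last step left them, time stands still between calls to the robot, and variables do not carry over. Pictures are saved under pics/ and viewed, at most 14 in all, crops included, and the job is handed in when it is done.

```bash
mkdir -p pics; ls; cat > h.py <<'E'
import numpy as np, cv2
from plant import ctrl
def look(cam,names,fn=None,spot=True,n=4):
    s=ctrl.get_state(); p=ctrl.snapshot(cam)
    if 'T' in p: T=np.array(p['T'])
    else:
        B=np.eye(4);B[:3,:3]=s['tool_rot'];B[:3,3]=s['tcp_pos'];T=B@np.array(p['hand_eye'])
    if fn: cv2.imwrite('pics/'+fn,cv2.cvtColor(p['img'],cv2.COLOR_RGB2BGR))
    K=np.array(p['mtx'])
    for nm in names:
        for r in (ctrl.spot_point if spot else ctrl.search_frame)(nm,p)[:n]:
            c=np.array(r['position']);w=T@np.append(c,1);u=K@c
            print(cam,nm,round(r['conf'],2),(w[:3]*1000).round(1),'px',(u[:2]/u[2]).round())
    return p,T,K
E
cat > a.py <<'E'
from h import *
s=ctrl.get_state();print(s['t'],s['tcp_pos'],np.round(s['tool_rot'],3))
N=['tray','slot','gate','gap','quad_a','gauge','quoin']
for c in ['scene','side','wrist']: look(c,N,c+'0.png')
print(ctrl.get_state()['t'])
E
python3 a.py
```

```text
pics
0.0 [ 0.19400864 -0.64579452  0.25194473] [[ 0.958  0.288 -0.001]
 [ 0.288 -0.958  0.002]
 [ 0.    -0.002 -1.   ]]
scene tray 0.84 [ 5.91e+02  4.60e+01 -2.00e-01] px [333. 293.]
scene tray 0.65 [ 340.7 -339.4    2.7] px [116. 272.]
scene slot 0.9 [626.9  44.6   4.6] px [341. 304.]
scene slot 0.41 [359.3 387.6  -1.1] px [409. 190.]
scene gate 0.85 [591.   65.1  54.6] px [342. 271.]
scene quad_a 0.59 [568.  -19.8  61.8] px [299. 275.]
scene quad_a 0.57 [485.1  61.7  62.5] px [317. 237.]
scene quad_a 0.49 [523.5  23.5  61.2] px [309. 254.]
scene gauge 0.53 [512.6 124.   55.1] px [349. 239.]
scene quoin 0.57 [553.7 156.4  56.1] px [372. 246.]
side tray 0.86 [597.2  47.4  -0. ] px [299. 232.]
side tray 0.45 [518.7 122.9  53.5] px [302. 251.]
side slot 0.78 [622.2  49.    3.2] px [292. 226.]
side gate 0.67 [597.5  68.3  52.9] px [293. 222.]
side gap 0.57 [599.2  70.1  55.7] px [292. 222.]
side quad_a 0.66 [525.3  19.1  54.1] px [328. 225.]
side quad_a 0.41 [571.9 -19.   58.3] px [324. 207.]
side gauge 0.72 [366.2 385.5   1.8] px [272. 377.]
side gauge 0.44 [519.9 124.6  55.1] px [301. 251.]
side quoin 0.71 [555.9 160.   54.6] px [280. 252.]
1.2
```

View pics/scene0.png

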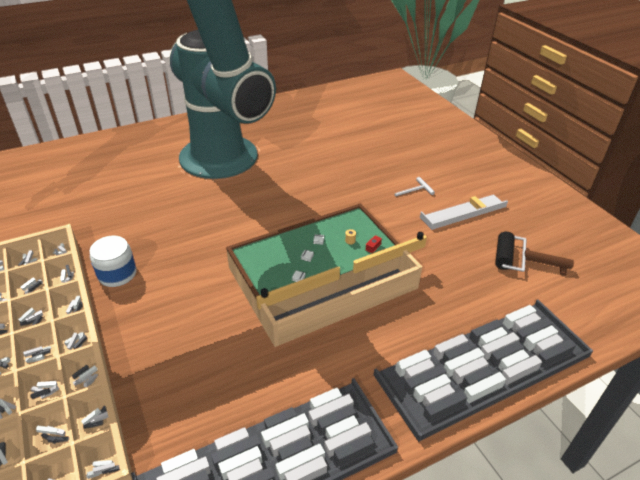

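View pics/side0.png

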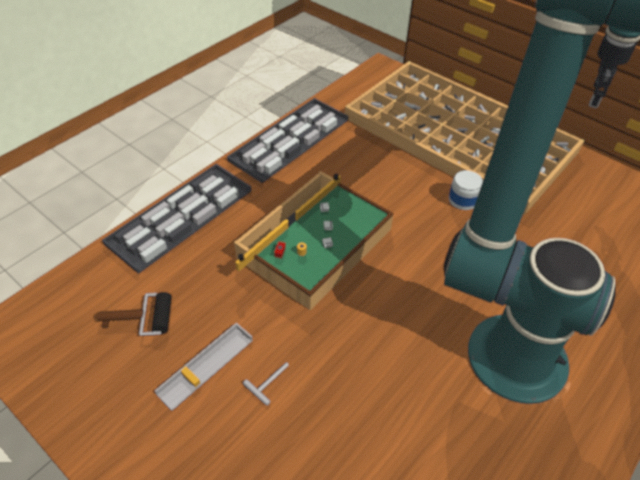

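```bash
python3 -m inch '{"xyz":[[533,-571,-100],[533,-571,-100],[533,-571,-100],[533,-571,-100],[533,-571,-100],[533,-571,-100],[533,-571,-100],[533,-571,-100],[533,-571,-100],[533,-571,-100]],"turn":[0,0,0,0,0,0,0,0,0,0]}' 0
python3 - <<'E'
from h import *
p=ctrl.snapshot('wrist');print(np.round(p['hand_eye'],3))
p=ctrl.snapshot('scene');T=np.array(p['T']);K=np.array(p['mtx'])
def ray(u,v,z):
    d=T[:3,:3]@np.linalg.solve(K,[u,v,1]);o=T[:3,3];return (o+d*(z-o[2])/d[2])*1000
for u,v,z in [(265,292,.079),(420,238,.079),(229,249,.061),(360,208,.061)]:print(ray(u,v,z).round())
E
```

```text
t: 2.03
tcp_pos: [0.3777, -0.2741, 0.3068]
tool_rot: [[0.958, 0.287, 0.001], [0.287, -0.958, -0.001], [0.001, 0.001, -1.0]]
contact_force: [0.8, -0.1, 1.3]
grip_width: 0.0001
grasp_force: 0.0
[[-0.    -0.96  -0.28   0.072]
 [ 1.    -0.    -0.001 -0.   ]
 [ 0.001 -0.28   0.96  -0.121]
 [ 0.     0.     0.     1.   ]]
[ 597. -102.   79.]
[595. 244.  79.]
[ 438. -118.   61.]
[435. 194.  61.]
```

```bash
python3 -m inch '{"xyz":[[272,-257,-20],[272,-257,-20],[272,-257,-20],[272,-257,-20],[272,-257,-20],[272,-257,-20],[272,-257,-20],[272,-257,-20],[272,-257,-20],[272,-257,-20]],"turn":[0.1,0.2,0.291,0.291,0.291,0.291,0.291,0.291,0.291,0.291]}' 0
python3 -m inch '{"xyz":[[0,0,0],[0,0,0]],"turn":[0,0]}' 0
cat > a.py <<'E'
from h import *
import sys
s=ctrl.get_state();print(s['t'],s['tcp_pos'],np.round(s['tool_rot'],3).tolist())
look('wrist',sys.argv[2:],sys.argv[1])
E
python3 a.py w1.png tray slot gate gap quad_a gauge quoin
```

```text
t: 2.97
tcp_pos: [0.5667, 0.0532, 0.3262]
tool_rot: [[1.0, 0.005, 0.002], [0.005, -1.0, 0.003], [0.002, -0.003, -1.0]]
contact_force: [-0.4, -0.4, -0.4]
grip_width: -0.0001
grasp_force: 0.0
t: 3.13
tcp_pos: [0.5638, 0.0477, 0.3257]
tool_rot: [[1.0, 0.001, -0.001], [0.001, -1.0, -0.001], [-0.001, 0.001, -1.0]]
contact_force: [0.2, 0.5, 0.5]
grip_width: -0.0002
grasp_force: 0.0
3.1333 [0.56378758 0.04774605 0.32568103] [[1.0, 0.001, -0.001], [0.001, -1.0, -0.001], [-0.001, 0.001, -1.0]]
wrist tray 0.74 [365.4 385.3  -2.7] px [ 41. 353.]
wrist tray 0.61 [596.3  48.4   3.5] px [318. 161.]
wrist slot 0.69 [623.6  48.9   6.6] px [318. 134.]
wrist gap 0.51 [598.3  45.4   0.9] px [321. 158.]
wrist quad_a 0.96 [487.1  61.8  62.5] px [304. 279.]
wrist quad_a 0.78 [571.9 -20.6  59.1] px [392. 193.]
wrist quad_a 0.76 [522.6  21.5  61.8] px [346. 244.]
wrist gauge 0.89 [517.4 123.4  55.8] px [241. 247.]
wrist quoin 0.93 [552.7 158.5  54.2] px [203. 212.]
wrist quoin 0.56 [362.4 386.4   1.9] px [ 38. 357.]
```

View pics/w1.png

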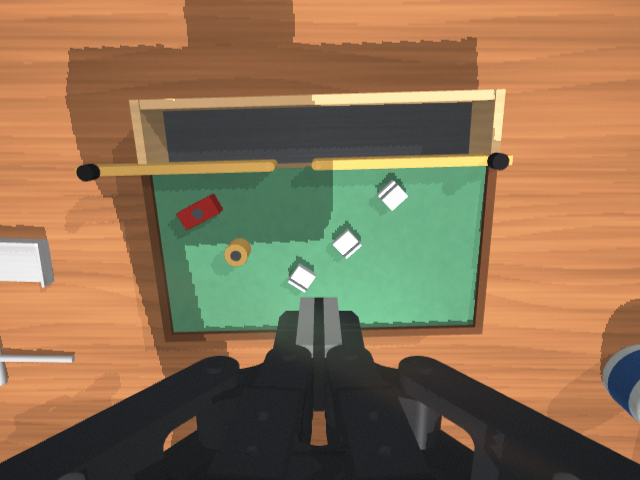

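```bash
cat > ray.py <<'E'
from h import *
def ray(T,K,u,v,z):
    d=T[:3,:3]@np.linalg.solve(K,[u,v,1]);o=T[:3,3];return (o+d*(z-o[2])/d[2])*1000
E
python3 - <<'E'
from ray import *
p,T,K=look('wrist',[])
im=cv2.cvtColor(p['img'],cv2.COLOR_RGB2HSV)
def top(u): # gate yellow rows in column
    v=np.where((im[140:185,u,0]>12)&(im[140:185,u,0]<32)&(im[140:185,u,1]>120)&(im[140:185,u,2]>100))[0]+140
    return v
for u in list(range(110,270,40))+[270,273,276,279]+[308,311,314,318]+list(range(330,490,40)):
    v=top(u); 
    if len(v): print(u,v.min(),v.max(),ray(T,K,u,v.min(),.079).round(1),ray(T,K,u,v.max(),.079).round(1))
print('slot far wall',[ray(T,K,u,v,.061).round() for u,v in [(131,101),(505,90),(145,335),(480,330)]])
g=(im[:,:,0]<180)&(im[:,:,1]<60)&(im[:,:,2]>120);g[:172]=0;g[300:]=0;g[:,:250]=0;g[:,450:]=0
n,l,st,c=cv2.connectedComponentsWithStats(g.astype(np.uint8))
for i in range(1,n):
    if st[i,4]>60:
        r=cv2.minAreaRect(np.argwhere(l==i)[:,::-1].astype(np.float32)); b=cv2.boxPoints(r)
        print(st[i,4],ray(T,K,*c[i],.063).round(1),[ray(T,K,*q,.065)[:2].round().tolist() for q in b])
E
python3 -c "
import cv2;i=cv2.imread('pics/w1.png')[140:350,220:430];cv2.imwrite('pics/w1c.png',cv2.resize(i,None,fx=2.8,fy=2.8,interpolation=2))"
```

```text
110 147 177 [615.  227.6  79. ] [589.3 231.2  79. ]
150 164 175 [600.5 194.7  79. ] [591.  195.8  79. ]
190 162 173 [602.2 159.7  79. ] [592.7 160.6  79. ]
230 161 172 [603.  124.9  79. ] [593.6 125.5  79. ]
270 160 171 [603.9  90.1  79. ] [594.4  90.4  79. ]
273 160 169 [603.9  87.5  79. ] [596.1  87.7  79. ]
276 162 166 [602.1  84.9  79. ] [598.7  85.   79. ]
311 164 166 [600.4  54.5  79. ] [598.7  54.5  79. ]
314 160 169 [603.8  51.9  79. ] [596.1  51.9  79. ]
318 159 169 [604.7  48.4  79. ] [596.1  48.4  79. ]
330 159 169 [604.7  38.   79. ] [596.1  38.   79. ]
370 157 168 [606.3   3.4  79. ] [596.9   3.   79. ]
410 156 166 [607.2 -31.2  79. ] [598.6 -31.8  79. ]
450 155 166 [608.  -65.8  79. ] [598.6 -66.6  79. ]
slot far wall [array([653., 212.,  61.]), array([ 662., -114.,   61.]), array([425., 227.,  61.]), array([ 431., -117.,   61.])]
505 [570.3 -20.1  63. ] [[571.0, -5.0], [586.0, -19.0], [571.0, -35.0], [556.0, -21.0]]
497 [523.7  21.1  63. ] [[525.0, 36.0], [540.0, 21.0], [523.0, 6.0], [508.0, 22.0]]
480 [488.8  64.6  63. ] [[486.0, 79.0], [505.0, 67.0], [493.0, 50.0], [473.0, 62.0]]
```

View pics/w1c.png

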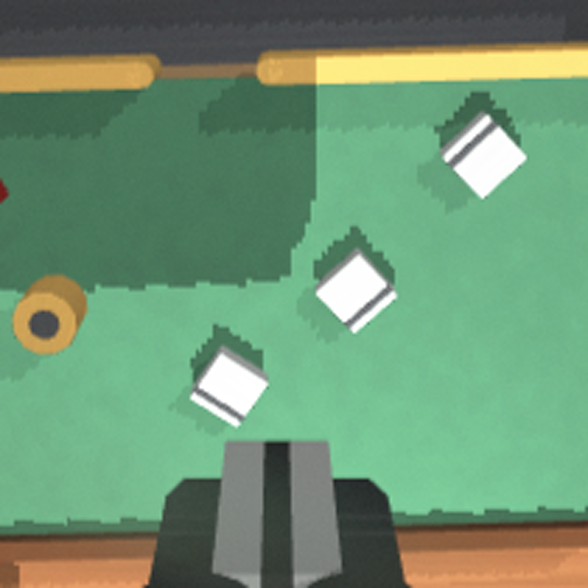

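```bash
python3 -c "
from plant import ctrl;s=ctrl.get_state();print(ctrl.finger_overhang,s['joint_pos'])"
python3 -m inch '{"xyz":[[-35,-6,30],[-70,-12,60],[-109,-17,100],[-109,-17,130],[-109,-17,130],[-109,-17,130],[-109,-17,130],[-109,-17,130],[-109,-17,130],[-109,-17,130]],"turn":[0.12,0.24,0.36,0.48,0.6,0.72,0.84,0.96,1.08,1.2]}' 0
python3 -m inch '{"xyz":[[0,0,15],[0,0,30],[0,0,60],[0,0,80],[0,0,80]],"turn":[0.12,0.24,0.344,0.344,0.344]}' 0
```

```text
0.022 [ 4.04405201e-02  1.95810735e-02  1.74719169e+00 -3.16692376e-05
  1.37451186e+00  1.61146914e+00]
t: 4.42
tcp_pos: [0.4529, 0.0199, 0.1925]
tool_rot: [[0.461, -0.887, 0.011], [-0.885, -0.459, 0.083], [-0.069, -0.048, -0.996]]
contact_force: [0.5, -0.5, -1.1]
grip_width: 0.0002
grasp_force: 0.0
t: 4.83
tcp_pos: [0.4339, -0.0326, 0.0919]
tool_rot: [[0.196, -0.98, 0.033], [-0.967, -0.188, 0.17], [-0.16, -0.066, -0.985]]
contact_force: [-1.4, 0.0, -0.1]
grip_width: -0.0001
grasp_force: 0.0
```

```bash
python3 -m inch '{"xyz":[[0,0,-30],[0,0,-60],[0,0,-90],[0,0,-120],[0,0,-120],[0,0,-120],[0,0,-120],[0,0,-120],[0,0,-120],[0,0,-120]],"turn":[-0.1,-0.2,-0.32,-0.44,-0.56,-0.68,-0.8,-0.92,-1.04,-1.16]}' 0
python3 -m inch '{"xyz":[[0,0,0],[0,0,0],[0,0,0]],"turn":[-0.1,-0.1,-0.1]}' 0
```

```text
t: 5.67
tcp_pos: [0.4334, -0.0529, 0.2155]
tool_rot: [[0.979, -0.201, 0.042], [-0.205, -0.964, 0.167], [0.007, -0.172, -0.985]]
contact_force: [-1.3, 0.6, -1.7]
grip_width: -0.0
grasp_force: 0.0
t: 5.92
tcp_pos: [0.4334, -0.0528, 0.2151]
tool_rot: [[0.993, -0.111, 0.042], [-0.117, -0.979, 0.168], [0.022, -0.171, -0.985]]
contact_force: [0.7, 0.1, -0.3]
grip_width: -0.0001
grasp_force: 0.0
```

```bash
cat > go.py <<'E'
import sys
from h import *
# go.py x y z (tip target, mm) -> shift in tool axes
s=ctrl.get_state();R=np.array(s['tool_rot']);p=np.array(s['tcp_pos'])*1000+22*R[:,2]
print('t',round(s['t'],2),'tip',p.round(1),'z',R[:,2].round(3),'yaw x',np.degrees(np.arctan2(R[1,0],R[0,0])).round(1),'F',np.round(s['contact_force'],1),'w',round(s['grip_width'],4))
a=[float(v) for v in sys.argv[1:]]
for i in range(0,len(a),3): print(a[i:i+3],'->',(R.T@(np.array(a[i:i+3])-p)).round(1).tolist())
E
python3 -m inch '{"xyz":[[0,0,0],[0,0,0],[0,0,0],[0,0,0],[0,0,0],[0,0,0],[0,0,0],[0,0,0],[0,0,0],[0,0,0]],"turn":[-0.12,-0.24,-0.36,-0.48,-0.6,-0.72,-0.84,-0.96,-1.08,-1.2]}' 0
python3 -m inch '{"xyz":[[0,0,0],[0,0,0],[0,0,0],[0,0,0],[0,0,0],[0,0,0]],"turn":[-0.12,-0.24,-0.36,-0.48,-0.512,-0.512]}' 0
python3 go.py 456 65 150 456 65 59
```

```text
t: 6.75
tcp_pos: [0.4332, -0.0527, 0.2146]
tool_rot: [[0.459, 0.888, 0.041], [0.873, -0.458, 0.168], [0.168, -0.041, -0.985]]
contact_force: [0.5, -0.1, -0.0]
grip_width: 0.0002
grasp_force: 0.0
t: 7.25
tcp_pos: [0.4332, -0.0527, 0.2145]
tool_rot: [[-0.03, 0.999, 0.041], [0.986, 0.023, 0.168], [0.167, 0.045, -0.985]]
contact_force: [0.7, 0.6, 0.1]
grip_width: 0.0002
grasp_force: 0.0
t 7.25 tip [434.1 -49.  192.9] z [ 0.041  0.168 -0.985] yaw x 91.8 F [0.7 0.6 0.1] w 0.0002
[456.0, 65.0, 150.0] -> [104.5, 22.6, 62.3]
[456.0, 65.0, 59.0] -> [89.4, 18.5, 151.9]
```

```bash
python3 -m inch '{"xyz":[[35,8,20],[70,16,40],[104,22,62],[104,22,62],[97,20,107],[92,19,137],[92,19,137],[92,19,137]],"turn":[0,0,0,0,0,0,0,0]}' 0
python3 go.py 456 65 59; python3 a.py w2.png quad_a gauge quoin
```

```text
t: 7.92
tcp_pos: [0.4526, 0.0617, 0.0939]
tool_rot: [[-0.029, 0.999, 0.035], [0.985, 0.023, 0.169], [0.168, 0.039, -0.985]]
contact_force: [1.4, 1.0, -0.0]
grip_width: 0.0001
grasp_force: 0.0
t 7.92 tip [453.3  65.4  72.3] z [ 0.035  0.169 -0.985] yaw x 91.7 F [ 1.4  1.  -0. ] w 0.0001
[456.0, 65.0, 59.0] -> [-2.7, 2.1, 13.1]
7.9167 [0.45255818 0.06168498 0.09392689] [[-0.029, 0.999, 0.035], [0.985, 0.023, 0.169], [0.168, 0.039, -0.985]]
wrist gauge 0.8 [518.1 124.   56.3] px [478. 170.]
wrist quoin 0.72 [553.3 157.2  55.1] px [569.  88.]
```

View pics/w2.png

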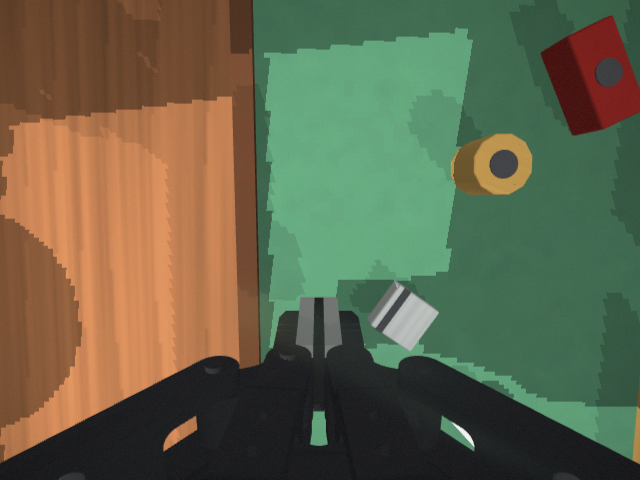

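```bash
python3 -m inch '{"xyz":[[-1,0,5],[-3,1,13],[-3,1,13]],"turn":[0,0,0]}' 0
python3 go.py 500 66.3 59.5 548 68 59.5
```

```text
t: 8.37
tcp_pos: [0.456, 0.0606, 0.0814]
tool_rot: [[-0.031, 0.999, 0.04], [0.985, 0.024, 0.168], [0.167, 0.045, -0.985]]
contact_force: [-0.6, -0.2, -0.0]
grip_width: 0.0004
grasp_force: 0.0
t 8.37 tip [456.9  64.3  59.8] z [ 0.04   0.168 -0.985] yaw x 91.8 F [-0.6 -0.2 -0. ] w 0.0004
[500.0, 66.3, 59.5] -> [0.6, 43.1, 2.3]
[548.0, 68.0, 59.5] -> [0.8, 91.1, 4.5]
```

```bash
python3 -m inch '{"xyz":[[0,8,0.5],[0,15,0.9],[0,22,1.2],[0,29,1.5],[0,36,1.9],[0,43,2.2],[0,50,2.6],[0,57,2.9],[0,64,3.2],[0,70,3.5]],"turn":[0,0,0,0,0,0,0,0,0,0]}' 0
python3 -m inch '{"xyz":[[0,0,0]],"turn":[0]}' 0 >/dev/null
python3 go.py 548 68 59.5 ; python3 a.py w3.png quad_a gap gauge
```

```text
t: 9.2
tcp_pos: [0.5271, 0.0632, 0.0818]
tool_rot: [[-0.032, 0.999, 0.041], [0.985, 0.024, 0.168], [0.167, 0.045, -0.985]]
contact_force: [0.0, 0.4, -0.5]
grip_width: -0.0001
grasp_force: 0.1
t 9.28 tip [528.8  66.8  60.4] z [ 0.042  0.168 -0.985] yaw x 91.9 F [-0.3 -0.6 -0.2] w 0.0001
[548.0, 68.0, 59.5] -> [0.4, 19.1, 1.9]
9.2833 [0.52791847 0.0631195  0.08205506] [[-0.032, 0.999, 0.042], [0.985, 0.024, 0.168], [0.167, 0.047, -0.985]]
wrist quad_a 0.83 [546.1  71.1  60. ] px [363. 309.]
wrist quad_a 0.63 [527.4  19.9  62.3] px [311. 440.]
wrist gauge 0.63 [518.4 123.3  53.7] px [292. 169.]
```

View pics/w3.png

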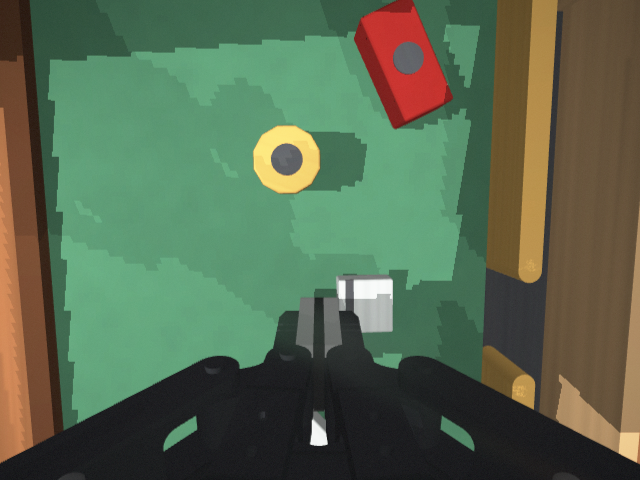

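```bash
python3 - <<'E'
from ray import *
p,T,K=look('wrist',[])
for u,v,z in [(487,268,.055),(484,346,.055),(530,282,.079),(523,375,.079),(337,276,.065),(392,276,.065),(392,331,.065),(392,279,.055)]:print(u,v,ray(T,K,u,v,z).round(1))
E
```

```text
487 268 [592.9  87.   55. ]
484 346 [594.   55.5  55. ]
530 282 [596.8  86.5  79. ]
523 375 [597.  54.  79.]
337 276 [533.3  84.8  65. ]
392 276 [553.4  85.1  65. ]
392 331 [554.3  64.6  65. ]
392 279 [555.7  82.1  55. ]
```

```bash
python3 -m inch '{"xyz":[[0,-6,0],[5,-6,1],[5,-1,1],[4.5,6,1.3],[3.8,13,1.6],[3.2,20,1.9],[2.5,27,2.2],[1.8,33,2.5],[1.2,39,2.7],[0.8,43,2.8]],"turn":[0,0,0,0,0,0,0,0,0,0]}' 0
python3 go.py 583 68 59.5 ; python3 a.py w4.png quad_a gap
```

```text
t: 10.37
tcp_pos: [0.5704, 0.0653, 0.0811]
tool_rot: [[-0.032, 0.999, 0.041], [0.985, 0.024, 0.168], [0.167, 0.045, -0.985]]
contact_force: [-0.5, -0.2, 0.5]
grip_width: -0.0002
grasp_force: 0.3
t 10.37 tip [571.3  69.   59.4] z [ 0.041  0.168 -0.985] yaw x 91.8 F [-0.5 -0.2  0.5] w -0.0002
[583.0, 68.0, 59.5] -> [-1.4, 11.7, 0.2]
10.3667 [0.57035827 0.065313   0.08106671] [[-0.032, 0.999, 0.041], [0.985, 0.024, 0.168], [0.167, 0.045, -0.985]]
wrist quad_a 0.88 [585.   69.7  63.4] px [355. 322.]
wrist quad_a 0.56 [526.1  21.6  64.8] px [193. 447.]
```

View pics/w4.png

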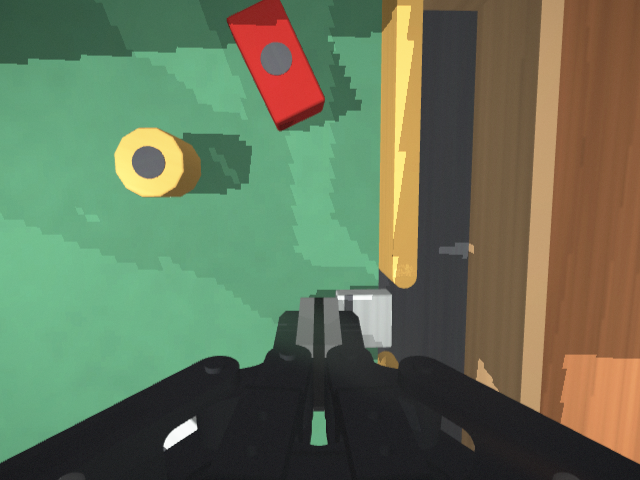

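```bash
python3 -m inch '{"xyz":[[-0.5,6,0.2],[-0.8,11,0.3],[-0.8,14,0.5],[-0.8,14,0.5],[-0.8,5,0],[0,-10,0]],"turn":[0,0,0,0,0,0]}' 0
python3 go.py ; python3 a.py w5.png quad_a
```

```text
t: 11.02
tcp_pos: [0.5601, 0.0651, 0.081]
tool_rot: [[-0.032, 0.999, 0.042], [0.985, 0.024, 0.168], [0.167, 0.047, -0.985]]
contact_force: [1.0, -0.1, 0.6]
grip_width: -0.0
grasp_force: 0.0
t 11.02 tip [561.1  68.8  59.3] z [ 0.042  0.168 -0.985] yaw x 91.9 F [ 1.  -0.1  0.6] w -0.0
11.0167 [0.56012988 0.06506041 0.08096057] [[-0.032, 0.999, 0.042], [0.985, 0.024, 0.168], [0.167, 0.047, -0.985]]
wrist quad_a 0.96 [614.6  69.7  14.6] px [423. 292.]
```

```bash
python3 go.py 561 69 100 524 -16 100 524 -16 59.5
```

```text
t 11.12 tip [556.9  69.1  57.9] z [ 0.036  0.169 -0.985] yaw x 91.8 F [ 0.1 -0.3 -0.4] w 0.0002
[561.0, 69.0, 100.0] -> [6.9, 5.8, -41.4]
[524.0, -16.0, 100.0] -> [-75.7, -33.3, -57.0]
[524.0, -16.0, 59.5] -> [-82.5, -34.9, -17.1]
```

```bash
python3 -m inch '{"xyz":[[7,0,-41],[-32,-16,-49],[-70,-31,-56],[-76,-33,-57],[-79,-34,-39],[-82,-35,-20],[-82,-35,-17],[-82,-35,-17]],"turn":[0,0,0,0,0,0,0,0]}' 0
python3 go.py 524 -16 59.5 522.5 46 59.5
```

```text
t: 11.78
tcp_pos: [0.5246, -0.0189, 0.0804]
tool_rot: [[-0.031, 0.999, 0.037], [0.985, 0.024, 0.169], [0.168, 0.041, -0.985]]
contact_force: [1.1, -0.2, -0.2]
grip_width: -0.0003
grasp_force: 0.0
t 11.78 tip [525.4 -15.1  58.8] z [ 0.037  0.169 -0.985] yaw x 91.8 F [ 1.1 -0.2 -0.2] w -0.0003
[524.0, -16.0, 59.5] -> [-0.7, -1.4, -0.9]
[522.5, 46.0, 59.5] -> [60.5, -1.4, 9.5]
```

```bash
python3 -m inch '{"xyz":[[6,-0.3,0.5],[12,-0.3,1.4],[18,-0.5,2.4],[24,-0.5,3.4],[30,-0.7,4.4],[36,-0.8,5.4],[42,-1,6.5],[48,-1.1,7.5],[54,-1.2,8.5],[58,-1.3,9.2]],"turn":[0,0,0,0,0,0,0,0,0,0]}' 0
python3 -m inch '{"xyz":[[0,0,0]],"turn":[0]}' 0 >/dev/null
python3 go.py ; python3 a.py w6.png quad_a
```

```text
t: 12.62
tcp_pos: [0.5237, 0.04, 0.083]
tool_rot: [[-0.032, 0.999, 0.041], [0.985, 0.025, 0.168], [0.167, 0.046, -0.985]]
contact_force: [0.3, -1.7, 4.2]
grip_width: 0.0002
grasp_force: 2.0
t 12.7 tip [524.4  43.9  61.1] z [ 0.041  0.169 -0.985] yaw x 91.9 F [-0.4 -0.6  2.1] w -0.0002
12.7 [0.52353416 0.04020861 0.08280433] [[-0.032, 0.999, 0.041], [0.985, 0.025, 0.169], [0.168, 0.045, -0.985]]
wrist quad_a 0.95 [529.7  61.1  63.7] px [333. 277.]
wrist quad_a 0.57 [618.8  73.7  11.2] px [504. 235.]
```

View pics/w6.png

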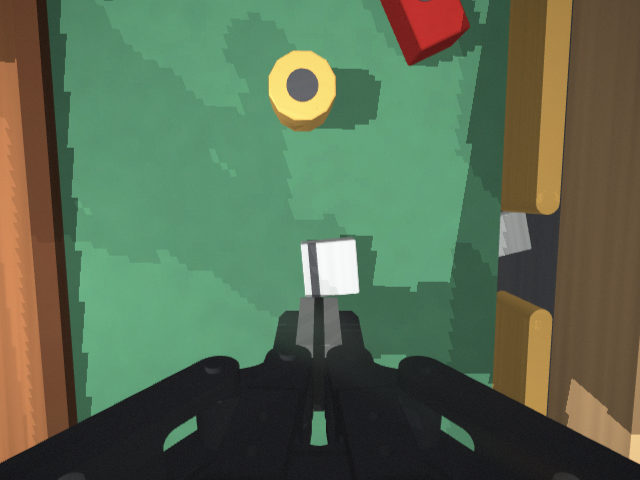

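```bash
python3 -m inch '{"xyz":[[4,0,0.5],[7.5,0,1.1],[7.5,0,1.1],[1,0,0],[0,-14,-1],[0,-27,-1.3],[12,-27,1],[24,-27,3],[24,-27,3]],"turn":[0,0,0,0,0,0,0,0,0]}' 0
python3 go.py 583 69 59.5; python3 a.py w7.png quad_a
```

```text
t: 13.55
tcp_pos: [0.4954, 0.0635, 0.0824]
tool_rot: [[-0.032, 0.999, 0.04], [0.985, 0.025, 0.169], [0.168, 0.045, -0.985]]
contact_force: [0.2, -0.6, -0.3]
grip_width: 0.0002
grasp_force: 0.0
t 13.55 tip [496.3  67.2  60.7] z [ 0.04   0.169 -0.985] yaw x 91.9 F [ 0.2 -0.6 -0.3] w 0.0002
[583.0, 69.0, 59.5] -> [-1.3, 86.6, 4.9]
13.55 [0.49538723 0.06351948 0.08236932] [[-0.032, 0.999, 0.04], [0.985, 0.025, 0.169], [0.168, 0.045, -0.985]]
wrist quad_a 0.63 [617.3  73.5   9.9] px [551. 281.]
wrist quad_a 0.56 [529.2  68.1  65.4] px [407. 323.]
```

```bash
python3 -m inch '{"xyz":[[0,8,0.4],[0,16,1],[0,23,1.5],[0,30,2],[0,37,2.3],[0,44,2.7],[0,50,3],[0,56,3.3],[0,60,3.6],[0,60,3.6]],"turn":[0,0,0,0,0,0,0,0,0,0]}' 0
python3 go.py 583 69 59.5; python3 a.py w8.png quad_a
python3 -c "
import cv2;i=cv2.imread('pics/w8.png')[180:400,250:550];cv2.imwrite('pics/w8c.png',i)"
```

```text
t: 14.48
tcp_pos: [0.5571, 0.0649, 0.0818]
tool_rot: [[-0.032, 0.999, 0.041], [0.985, 0.024, 0.168], [0.167, 0.046, -0.985]]
contact_force: [-0.4, -0.6, -0.3]
grip_width: 0.0003
grasp_force: 0.0
t 14.48 tip [558.   68.6  60.1] z [ 0.041  0.168 -0.985] yaw x 91.9 F [-0.4 -0.6 -0.3] w 0.0003
[583.0, 69.0, 59.5] -> [-0.5, 24.9, 1.7]
14.4833 [0.55708896 0.06492849 0.08178711] [[-0.032, 0.999, 0.041], [0.985, 0.024, 0.168], [0.167, 0.046, -0.985]]
wrist quad_a 0.85 [575.9  73.6  65.6] px [367. 312.]
wrist quad_a 0.66 [621.8  50.5   4.4] px [434. 324.]
```

View pics/w8c.png

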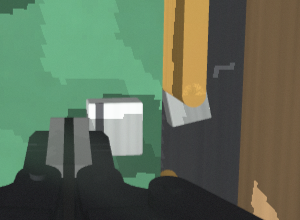

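```bash
python3 -m inch '{"xyz":[[0,-6,0],[4,-6,1],[4,-1,1],[3.3,5,1.2],[2.4,10,1.4],[1.4,15,1.6],[0.4,20,1.7],[-0.3,24,1.8],[-0.3,27,2],[-0.3,27,2]],"turn":[0,0,0,0,0,0,0,0,0,0]}' 0
python3 go.py;  python3 a.py w9.png quad_a
```

```text
t: 15.42
tcp_pos: [0.5841, 0.0655, 0.081]
tool_rot: [[-0.032, 0.999, 0.041], [0.985, 0.024, 0.168], [0.167, 0.046, -0.985]]
contact_force: [0.4, -0.3, -0.2]
grip_width: 0.0003
grasp_force: 0.0
t 15.42 tip [585.   69.2  59.4] z [ 0.041  0.168 -0.985] yaw x 91.8 F [ 0.4 -0.3 -0.2] w 0.0003
15.4167 [0.5841226  0.06546201 0.08104904] [[-0.032, 0.999, 0.041], [0.985, 0.024, 0.168], [0.167, 0.046, -0.985]]
wrist quad_a 0.96 [615.4  71.6   8.6] px [374. 286.]
wrist quad_a 0.76 [605.   69.4  51.9] px [367. 314.]
wrist quad_a 0.7 [517.  124.3  52.3] px [137. 168.]
```

```bash
python3 -m inch '{"xyz":[[0,-10,0],[0,-20,-0.5],[0,-20,-0.5]],"turn":[0,0,0]}' 0
python3 go.py 565 69 100 570 -56 100 570 -56 59.5;  python3 a.py w10.png quad_a
python3 -c "
import cv2;i=cv2.imread('pics/w10.png')[100:450,200:640];cv2.imwrite('pics/w10c.png',i)"
```

```text
t: 15.77
tcp_pos: [0.5596, 0.0651, 0.0795]
tool_rot: [[-0.032, 0.999, 0.037], [0.985, 0.025, 0.169], [0.167, 0.041, -0.985]]
contact_force: [-0.9, 0.2, -0.7]
grip_width: 0.0004
grasp_force: 0.0
t 15.77 tip [560.4  68.9  57.8] z [ 0.037  0.169 -0.985] yaw x 91.8 F [-0.9  0.2 -0.7] w 0.0004
[565.0, 69.0, 100.0] -> [7.1, 6.3, -41.4]
[570.0, -56.0, 100.0] -> [-116.3, 8.2, -62.3]
[570.0, -56.0, 59.5] -> [-123.0, 6.5, -22.4]
15.7667 [0.55960616 0.06514689 0.07946768] [[-0.032, 0.999, 0.037], [0.985, 0.025, 0.169], [0.167, 0.041, -0.985]]
wrist quad_a 0.71 [624.7  72.3  11. ] px [444. 287.]
wrist quad_a 0.65 [606.7  70.7  20.6] px [413. 294.]
```

View pics/w10c.png

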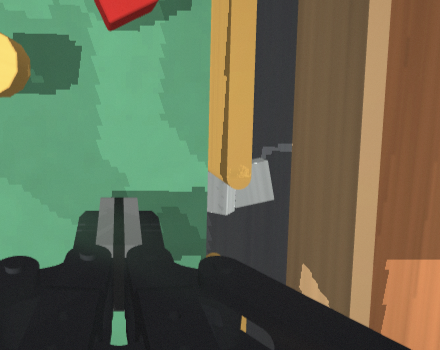

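```bash
python3 -m inch '{"xyz":[[7,0,-41],[-30,4,-48],[-70,6,-55],[-110,8,-62],[-116,8,-62],[-120,7,-42],[-123,6,-24],[-123,6,-22],[-123,6,-22]],"turn":[0,0,0,0,0,0,0,0,0]}' 0
python3 go.py 570 -56 59.5 568.5 0 60 567 40 60; python3 a.py w11.png quad_a
```

```text
t: 16.62
tcp_pos: [0.5706, -0.0592, 0.0804]
tool_rot: [[-0.031, 0.999, 0.037], [0.985, 0.024, 0.169], [0.168, 0.042, -0.985]]
contact_force: [-0.7, -0.1, 0.1]
grip_width: -0.0001
grasp_force: 0.0
t 16.62 tip [571.4 -55.5  58.7] z [ 0.037  0.169 -0.985] yaw x 91.8 F [-0.7 -0.1  0.1] w -0.0001
[570.0, -56.0, 59.5] -> [-0.3, -1.4, -0.9]
[568.5, 0.0, 60.0] -> [55.0, -1.5, 8.0]
[567.0, 40.0, 60.0] -> [94.4, -2.0, 14.7]
16.6167 [ 0.57057771 -0.05922334  0.08035628] [[-0.031, 0.999, 0.037], [0.985, 0.024, 0.169], [0.168, 0.042, -0.985]]
wrist quad_a 0.96 [570.4 -23.5  58.6] px [317. 235.]
wrist quad_a 0.63 [609.3  70.9  19.2] px [406.  16.]
wrist quad_a 0.61 [624.5  73.4  14.5] px [437.  16.]
```

```bash
python3 -m inch '{"xyz":[[8,-0.3,0.5],[16,-0.5,1.6],[24,-0.7,3],[32,-0.9,4.3],[40,-1,5.6],[48,-1.2,6.9],[56,-1.4,8.2],[64,-1.5,9.5],[72,-1.6,10.9],[80,-1.7,12.2]],"turn":[0,0,0,0,0,0,0,0,0,0]}' 0
python3 -m inch '{"xyz":[[0,0,0]],"turn":[0]}' 0 >/dev/null
python3 go.py 567 49 60; python3 a.py w12.png quad_a
python3 -c "
import cv2;i=cv2.imread('pics/w12.png')[150:400,230:600];cv2.imwrite('pics/w12c.png',i)"
```

```text
t: 17.55
tcp_pos: [0.5682, 0.022, 0.083]
tool_rot: [[-0.032, 0.999, 0.04], [0.985, 0.025, 0.169], [0.167, 0.045, -0.985]]
contact_force: [0.0, -0.3, 0.8]
grip_width: -0.0001
grasp_force: 1.1
t 17.63 tip [568.6  26.6  61.1] z [ 0.039  0.169 -0.985] yaw x 91.9 F [-0.6  0.3  0.9] w -0.0
[567.0, 49.0, 60.0] -> [21.9, -1.1, 4.8]
17.6333 [0.5677423  0.02291725 0.08277614] [[-0.033, 0.999, 0.039], [0.985, 0.025, 0.169], [0.168, 0.044, -0.985]]
wrist quad_a 0.98 [578.5  44.   61.5] px [345. 275.]
wrist quad_a 0.68 [624.2  73.7  11.2] px [429. 198.]
wrist quad_a 0.61 [608.8  72.3  17.6] px [401. 200.]
```

View pics/w12c.png

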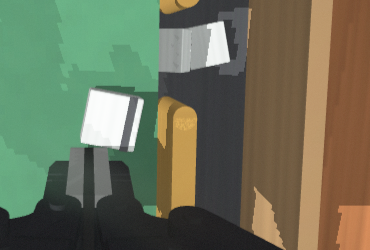

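```bash
python3 -m inch '{"xyz":[[-5,0,-1],[-5,7,-0.6],[0,7,0.4],[6,7,1.5],[12,7,2.5],[18,7,3.6],[20,7,4],[20,7,4]],"turn":[0,0,0,0,0,0,0,0]}' 0
python3 go.py 567 49 60; python3 - <<'E'
from ray import *
p,T,K=look('wrist',['quad_a'],'w13.png')
im=cv2.cvtColor(p['img'],cv2.COLOR_RGB2HSV)
g=(im[:,:,1]<50)&(im[:,:,2]>90);g[:200]=0;g[298:]=0;g[:,:280]=0;g[:,391:]=0
n,l,st,c=cv2.connectedComponentsWithStats(g.astype(np.uint8))
for i in range(1,n):
    if st[i,4]>300:
        b=cv2.boxPoints(cv2.minAreaRect(np.argwhere(l==i)[:,::-1].astype(np.float32)))
        print(st[i],[ray(T,K,*q,.065)[:2].round(1).tolist() for q in b])
E
```

```text
t: 18.4
tcp_pos: [0.5746, 0.0426, 0.0828]
tool_rot: [[-0.033, 0.999, 0.04], [0.985, 0.026, 0.169], [0.167, 0.045, -0.985]]
contact_force: [-0.2, 1.3, -0.3]
grip_width: -0.0002
grasp_force: 0.0
t 18.4 tip [575.5  46.3  61.2] z [ 0.04   0.169 -0.985] yaw x 91.9 F [-0.2  1.3 -0.3] w -0.0002
[567.0, 49.0, 60.0] -> [2.8, -8.5, 1.3]
wrist quad_a 0.88 [573.7  66.4  62. ] px [314. 268.]
wrist quad_a 0.84 [625.8  72.8  14.2] px [418. 240.]
wrist quad_a 0.71 [609.   72.7  20.4] px [386. 241.]
[369 218  22  47 975] [[593.1, 85.4], [600.7, 85.5], [601.4, 68.8], [593.7, 68.6]]
[ 285  239   57   59 3140] [[563.4, 56.3], [563.5, 77.5], [583.4, 77.4], [583.6, 56.1]]
```

```bash
python3 -m inch '{"xyz":[[2,0,0.4],[3.5,0,0.6],[3.5,0,0.6],[-5,0,-0.8],[-5,-15,-1.5],[-5,-29,-2],[8,-29,0.2],[23,-29,2.7],[24,-29,3],[24,-29,3]],"turn":[0,0,0,0,0,0,0,0,0,0]}' 0
python3 go.py 585 70 60; python3 a.py w14.png quad_a
```

```text
t: 19.33
tcp_pos: [0.5455, 0.0656, 0.0827]
tool_rot: [[-0.033, 0.999, 0.041], [0.985, 0.026, 0.168], [0.167, 0.046, -0.985]]
contact_force: [0.5, 0.6, 0.4]
grip_width: -0.0003
grasp_force: 0.0
t 19.33 tip [546.4  69.3  61.1] z [ 0.041  0.168 -0.985] yaw x 91.9 F [0.5 0.6 0.4] w -0.0003
[585.0, 70.0, 60.0] -> [-0.8, 38.5, 2.7]
19.3333 [0.54552863 0.06561931 0.08272797] [[-0.033, 0.999, 0.041], [0.985, 0.026, 0.168], [0.167, 0.046, -0.985]]
wrist quad_a 0.95 [624.9  72.4   9.9] px [468. 286.]
wrist quad_a 0.83 [605.8  71.8  17.2] px [435. 290.]
wrist quad_a 0.74 [575.1  67.9  62.3] px [393. 326.]
```

```bash
python3 -m inch '{"xyz":[[0,7,0.5],[0,14,1],[-0.3,20,1.4],[-0.5,26,1.8],[-0.7,32,2.2],[-0.8,36,2.5],[-0.8,39,2.6],[-0.8,39,2.6],[-0.8,30,2],[-0.8,18,0]],"turn":[0,0,0,0,0,0,0,0,0,0]}' 0
python3 -m inch '{"xyz":[[0,0,0],[0,0,0]],"turn":[0,0]}' 0 
python3 go.py; python3 a.py w15.png quad_a gauge quoin;python3 -c "
import cv2;i=cv2.imread('pics/w15.png')[100:450,200:640];cv2.imwrite('pics/w15c.png',i)"
```

```text
t: 20.27
tcp_pos: [0.5627, 0.0648, 0.083]
tool_rot: [[-0.032, 0.999, 0.04], [0.985, 0.025, 0.168], [0.167, 0.045, -0.985]]
contact_force: [-0.5, 0.6, -0.2]
grip_width: 0.0001
grasp_force: 0.0
t: 20.43
tcp_pos: [0.5616, 0.0648, 0.0831]
tool_rot: [[-0.032, 0.999, 0.039], [0.985, 0.025, 0.168], [0.167, 0.044, -0.985]]
contact_force: [0.1, 1.0, 0.0]
grip_width: -0.0003
grasp_force: 0.0
t 20.43 tip [562.4  68.5  61.4] z [ 0.039  0.168 -0.985] yaw x 91.8 F [0.1 1.  0. ] w -0.0003
20.4333 [0.56155697 0.06481356 0.083069  ] [[-0.032, 0.999, 0.039], [0.985, 0.025, 0.168], [0.167, 0.044, -0.985]]
wrist quad_a 0.89 [608.8  67.6  29.9] px [416. 303.]
wrist quad_a 0.87 [627.3  71.3  12.1] px [443. 287.]
wrist gauge 0.64 [516.7 124.7  57.8] px [195. 166.]
wrist quoin 0.78 [555.8 157.2  53.6] px [304.  81.]
```

View pics/w15c.png

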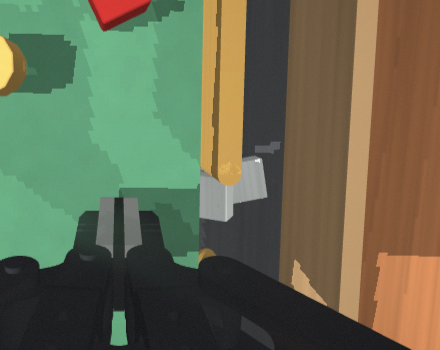

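```bash
python3 -m inch '{"xyz":[[0,-5,-20],[0,-10,-60],[0,-20,-100],[0,-20,-140],[0,-20,-140],[0,-20,-140],[0,-20,-140]],"turn":[0,0,0,0,0,0,0]}' 0
python3 go.py; python3 a.py w16.png quad_a gauge quoin; python3 -c "
from h import *
look('scene',['quad_a','gauge','quoin','ink_can'])"
```

```text
t: 21.22
tcp_pos: [0.5378, 0.0406, 0.2205]
tool_rot: [[-0.032, 0.999, 0.041], [0.985, 0.024, 0.168], [0.167, 0.046, -0.985]]
contact_force: [-0.1, -0.3, -0.9]
grip_width: -0.0004
grasp_force: 0.0
t 21.22 tip [538.7  44.3 198.8] z [ 0.041  0.168 -0.985] yaw x 91.8 F [-0.1 -0.3 -0.9] w -0.0004
21.2167 [0.5377659  0.04062038 0.2204745 ] [[-0.032, 0.999, 0.041], [0.985, 0.024, 0.168], [0.167, 0.046, -0.985]]
wrist quad_a 0.93 [624.7  72.5   9.8] px [412. 221.]
wrist quad_a 0.69 [607.1  68.8  29. ] px [396. 227.]
wrist quad_a 0.61 [610.   71.8  20.7] px [397. 222.]
wrist gauge 0.95 [516.6 124.3  55.8] px [279. 147.]
wrist quoin 0.73 [626.7  72.   13.8] px [416. 222.]
wrist quoin 0.7 [554.1 160.8  58.5] px [335.  93.]
wrist quoin 0.34 [598.5  44.7   5.1] px [378. 253.]
scene quad_a 0.62 [605.1  70.9  18.1] px [347. 288.]
scene quad_a 0.49 [605.6  70.   32.2] px [348. 283.]
scene gauge 0.56 [512.  125.3  53.8] px [350. 239.]
scene gauge 0.15 [606.2  70.3  28.5] px [348. 285.]
scene quoin 0.59 [554.2 158.   55.5] px [373. 246.]
scene ink_can 0.77 [ 341.4 -341.2    1.5] px [115. 273.]
```

All three quads lie in the slot, at heights of about 10, 20 and 30 mm. The gauge, quoin and ink can read where they stood.

```bash
python3 -c "
from plant import ctrl
print(ctrl.sign_off())"
```

```text
the job is handed in; nothing more can be done
None
```

I pushed the three quads through the gap one at a time. The last camera check showed all three in the slot with the gauge and quoin where they stood, and I handed the job in at about 22 s; no verdict came back.

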